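Stow the bead box on the pop-up carrier

ROBOT

A 6-joint arm with a two-finger parallel gripper is mounted at the origin on the work surface. World frame = base frame: x ahead of the robot, y to its left, z up, the work surface at z = 0. Lengths are in m, angles in rad, forces in N, time in s.
With the tool pointing down it reaches from about 0.375 to 0.925 m from the base axis. Payload 5.7 kg.
Tool frame: the origin (TCP) lies midway between the tips of the shut fingers; the grasp point (between the pads) lies 19 mm behind it; z points along the fingers, y is the line along which they close (so a half turn about z gives the same grasp; the last joint's range is limited). The gripper opens to 88 mm and grips with 3 to 60 N. Pads are 20 mm wide; open, the fingers measure 115 mm over their backs; the gripper's body (75 mm by 178 mm) begins 61 mm behind the grasp point.
Start: joints at [1.218, 0.359, 1.51, -0, 1.272, -0.115], TCP at [0.141, 0.583, 0.223] pointing down, gripper open.
Joint ranges: [-2.97, 2.97], [-1.01, 2.36], [0.21, 2.38], [-0.96, 4.11], [0.2, 2.71], [-2.98, 2.98]. Speed limits (rad/s): [2.39, 2.39, 3.14, 3.14, 3.14, 3.14].

INTERFACE

Orientations are given as a unit quaternion [x, y, z, w].
In Python, from bench import move_ptp, servo_line, goto_joints, move_gripper, sleep, inverse_kinematics, capture, PlanningError, close_job, spot_in, silhouettes, current_clock, current_joint_pos, current_qvel, current_joint_torque, current_position, current_orientation, current_force, current_torque, current_finger_gap, current_grip_force gives the robot as it stands. Calls block until the motion is done:
- move_ptp(position, orientation): joint-space move of the TCP to a pose.
- servo_line(position, orientation=None, rate=0.15, contact_N=None): straight line of the TCP; orientation=None keeps the orientation; rate is the mean speed in m/s. With contact_N (N) it stops when the force on the tool has changed by that much, and returns True; else False.
- goto_joints(angles): joint-space move.
- move_gripper(opening): finger opening in m; the grip force is fixed at half the most; returns when the fingers have stopped.
- sleep(seconds).
- inverse_kinematics(position, orientation): joint angles nearest the present ones, or None.
- capture(name): name is "side" or "top"; returns a dict with "image" (400x640x3 uint8, blue, green, red), "range_z" (400x640 float32, m along the optical axis (not along the pixel's ray), 0 where there is no reading), "intrinsics" (3x3 intrinsics, pixels), "R" (3x3) and "t" (3): a world point X has camera coordinates R X + t. Camera axes: x right, y down, z forward; pixel columns grow to the right and rows downward; lengths in m; the calibration is good to about 2 mm. A picture is of the moment at which its call begins.
A pose or a line that the arm cannot do raises PlanningError and nothing moves.
- close_job(): hands the job in; it is judged then, once.
Trained networks look in the newest picture that a camera, given by its name, has taken for a name from the list of things; names that differ only in an ending like _2 or _b are one class to them, and where a whole thing is asked for, a point or a joint stands for the part that bears it (a point fixed in the world has none). Each returns a list of dicts, best first, with "conf" (0 to 1); they miss things now and then, are a little off and sometimes report something else, mostly with a low value. They report only what shows in the picture. A call takes as long as a camera call. They do not tell look-alikes from the thing itself.
- spot_in(camera, query): "xy" ([column, row] in pixels, amid what is visible of it).
- silhouettes(camera, query): "region" (400x640 bool, what is visible of it) and "xy" ([column, row] in pixels, amid what is visible of it).
Readings, each from a call of its own:
- current_clock(): time.
- current_joint_pos(): joint angles.
- current_qvel(): joint speeds.
- current_joint_torque(): joint torques, N m.
- current_position(): TCP position.
- current_orientation(): TCP orientation.
- current_force(): force on the tool from outside, world axes, zero at the start.
- current_torque(): the same for the moment, N m.
- current_finger_gap(): finger opening in m.
- current_grip_force(): force on a finger pad.
Only numpy, scipy, OpenCV 4.12 (cv2) and the standard library are available. Lean on these libraries where they do the work, as an engineer would, in place of code of your own. Each camera call takes 0.05 s, during which the arm holds its last target. There are 200 camera calls.

TASK

Take the oblong box of beads (not the square box, the round jar or the big flat case), set it upright and lengthwise in the middle of the carrier's sprung platform, and press it down until the catch locks the platform down. Do not push the platform down while it is empty. Let go, leaving the box standing flat on the locked-down platform.

Things in the scene. Friction and masses are not known exactly. Their poses are not given: they have to be found in the camera images.
- bead_box_center (a point): centre (half-way up) of the oblong box of beads to stow: closed clear plastic, white lid, rigid, loose on the table, 110 mm long (x axis), 50 wide (y), 60 tall (z), 0.17 to 0.31 kg; either end may lead. Bystanders, not listed: a square bead box 54 x 54 x 60 mm, a round jar 56 mm across, 70 tall, a flat case 190 x 120 x 36 mm, a glue gun.
- lift_top (a point): centre of the top of the carrier's sprung platform: level aluminium plate with dark mat, 160 mm long (x axis), 74 wide (y), 75 mm above the table when up; it moves straight down and this point sinks with it. A lip 8 mm tall stands across each end, 134 mm between lips; long sides open. Below: springs on a fixed grey base 200 x 100 mm, 12 mm thick. The carrier's place and yaw vary.
- catch_post (a point): centre of the top of the fixed grey catch post on the carrier, 74 mm above the table, 104 mm from the platform's centre beyond its +x end; 20 mm thick along x, 56 mm wide. A sprung steel roller on its platform side snaps over the platform's end by itself; it need not be touched.
- lift (a joint): how far the platform is pressed down, in m: 0 up, 0.026 at its end stop. The damped spring resists with about 6.5 N at the top, 11 N at the catch, plus about 2 N to pass the roller; the box's weight alone hardly sinks it. Pressed 21 mm or deeper the roller snaps over the platform's end and after letting go it stays locked at about 0.020; pressed less, it comes back up.
Mind the look-alikes: they are no part of the job. What is shaped like the part that bears bead_box_center but black or orange is not meant. Several things look just like the part that bears lift_top: the one meant starts farthest to the robot's right.

How it is judged:
At the end, for the whole second after the job is handed in: The platform stays locked down by its catch (more than 17 mm down) with the robot clear, and the oblong box stands upright and flat on it between the lips, within 15 mm of its centre along and across and within 11 degrees of lengthwise (value of joint lift above 0.017 m and x of bead_box_center in the frame of lift_top between -0.015 and 0.015 m and y of bead_box_center in the frame of lift_top between -0.015 and 0.015 m and z of bead_box_center in the frame of lift_top between 0.026 and 0.033 m and angle between the x axis of bead_box_center and the x axis of lift_top, either way round below 0.2 rad and angle between bead_box_center's own z axis and vertical below 0.1 rad); the robot touches nothing.
It fails at once if the platform is pushed more than 12 mm down while the oblong box is not over it (box centre more than 40 mm from the platform's centre) (value of joint lift above 0.012 m and horizontal distance between bead_box_center and lift_top above 0.04 m).
It also fails if it takes over 38 s, if anything falls off the work surface, if the arm or the gripper's body presses on something with over 40 N, if the wrist force passes 120 N, or if a joint passes its speed limit or range.

## Working session

There is one attempt and no reset: what is moved stays moved. The work goes in short steps, each a Python script; the robot and the scene stay as the last script left them, time stands still between calls to the robot, and variables do not carry over. Pictures are saved under pics/ and viewed, at most 10 in all, crops included, and the job is handed in when it is done.

```bash
mkdir -p pics; cat > h.py <<'E'
import numpy as np, cv2
from bench import *
def world(c, mask):
    v,u=np.nonzero(mask&(c["range_z"]>0)); z=c["range_z"][v,u]
    P=np.linalg.inv(c["intrinsics"])@np.stack([u*z,v*z,z])
    return (np.array(c["R"]).T@(P-np.array(c["t"])[:,None])).T
E
python3 - <<'E'
from h import *
for n in("top","side"):
    c=capture(n); cv2.imwrite(f"pics/{n}0.png",c["image"]); print(n,(-c["R"].T@c["t"]).round(3))
    for q in("bead_box_center","lift_top","catch_post"):
        for s in silhouettes(n,q):
            P=world(c,s["region"])
            if len(P)<10: continue
            zt=np.percentile(P[:,2],90); T=P[P[:,2]>zt-.01].astype(np.float32)
            r=cv2.minAreaRect(T[:,:2])
            print(q,round(s["conf"],2),np.round(s["xy"]),len(P),"med",np.median(P,0).round(3),"ztop",round(float(zt),3),"rect",np.round(r[0],3),np.round(r[1],3),round(r[2],1))
print(current_clock())
E
```

```text
top [0.382 0.028 1.315]Traceback (most recent call last):
  File "<stdin>", line 9, in <module>
cv2.error: OpenCV(4.12.0) /io/opencv/modules/imgproc/src/convhull.cpp:143: error: (-215:Assertion failed) total >= 0 && (depth == CV_32F || depth == CV_32S) in function 'convexHull'
```

```bash
python3 - <<'E'
from h import *
for n in("top","side"):
    c=capture(n); cv2.imwrite(f"pics/{n}0.png",c["image"]); print(n,(-c["R"].T@c["t"]).round(3))
    for q in("bead_box_center","lift_top","catch_post"):
        for s in silhouettes(n,q):
            P=world(c,s["region"])
            if len(P)<10: continue
            zt=np.percentile(P[:,2],90); T=P[P[:,2]>zt-.01]
            r=cv2.minAreaRect(np.ascontiguousarray(T[:,:2],dtype=np.float32))
            print(q,round(s["conf"],2),np.round(s["xy"]),len(P),"med",np.median(P,0).round(3),"ztop",round(float(zt),3),"rect",np.round(r[0],3),np.round(r[1],3),round(r[2],1))
print(current_clock())
E
```

```text
top [0.382 0.028 1.315]
bead_box_center 0.73 [428. 257.] 781 med [ 0.325 -0.25   0.059] ztop 0.063 rect [ 0.324 -0.251] [0.05  0.113] 12.1
bead_box_center 0.72 [384. 212.] 708 med [ 0.453 -0.131  0.059] ztop 0.062 rect [ 0.455 -0.133] [0.108 0.049] 26.7
bead_box_center 0.72 [337. 246.] 753 med [ 0.35  -0.001  0.059] ztop 0.062 rect [ 0.35 -0.  ] [0.05  0.111] 83.5
lift_top 0.98 [191. 190.] 1538 med [0.524 0.395 0.075] ztop 0.079 rect [0.524 0.395] [0.16  0.076] 10.5
lift_top 0.87 [286. 177.] 1613 med [0.55  0.141 0.075] ztop 0.078 rect [0.551 0.141] [0.16  0.074] 7.9
catch_post 0.85 [200. 187.] 2592 med [0.535 0.386 0.073] ztop 0.078 rect [0.541 0.398] [0.194 0.076] 10.1
catch_post 0.74 [285. 174.] 2450 med [0.562 0.138 0.073] ztop 0.078 rect [0.568 0.143] [0.194 0.074] 7.9
catch_post 0.28 [284. 178.] 1547 med [0.552 0.141 0.075] ztop 0.079 rect [0.551 0.141] [0.16  0.074] 7.9
side [0.183 0.534 0.766]
bead_box_center 0.66 [434. 154.] 914 med [ 0.316 -0.221  0.058] ztop 0.06 rect [ 0.321 -0.247] [0.05  0.111] 12.3
bead_box_center 0.65 [368. 170.] 1365 med [ 0.448 -0.119  0.053] ztop 0.06 rect [ 0.451 -0.13 ] [0.111 0.052] 26.7
bead_box_center 0.64 [380. 221.] 1640 med [0.343 0.02  0.057] ztop 0.06 rect [0.348 0.003] [0.052 0.112] 82.6
lift_top 0.86 [201. 326.] 3638 med [0.518 0.399 0.075] ztop 0.077 rect [0.522 0.398] [0.161 0.075] 10.2
lift_top 0.69 [268. 220.] 2158 med [0.546 0.146 0.074] ztop 0.077 rect [0.549 0.143] [0.161 0.076] 7.7
catch_post 0.93 [196. 332.] 6516 med [0.519 0.411 0.073] ztop 0.076 rect [0.539 0.401] [0.195 0.075] 10.0
catch_post 0.88 [265. 230.] 4473 med [0.552 0.16  0.071] ztop 0.076 rect [0.565 0.146] [0.195 0.076] 7.9
0.5
```

View pics/top0.png

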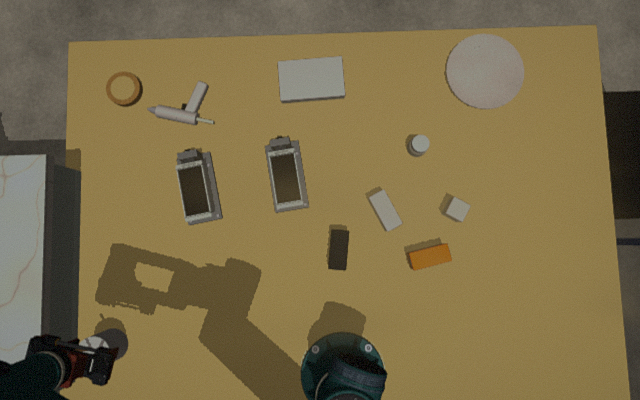

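View pics/side0.png

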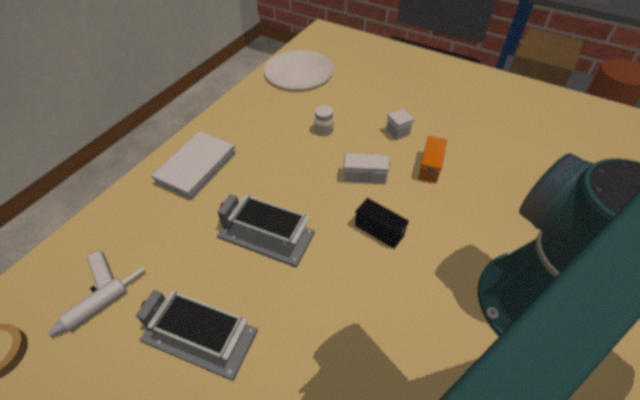

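The wanted white box is at about (384,212) in the top view, with black at (338,250) and orange at (430,257). The right-hand carrier is at (286,177), with its post at the upper (+x) end. Both views agree within 4 mm, so I'll go ahead and grasp.

```bash
cat >> h.py <<'E'
from scipy.spatial.transform import Rotation as Ro
def down(deg): return (Ro.from_euler("z",deg,degrees=True)*Ro.from_euler("x",180,degrees=True)).as_quat()
E
python3 - <<'E'
from h import *
b=[.453,-.1315]; p=[.550,.142]
for k in(0,180):
    print(k,[np.round(inverse_kinematics(x,down(a+k)),2) for x,a in(([*b,.15],26.7),([*p,.16],7.8))])
k=min((0,180),key=lambda k:abs(inverse_kinematics([*p,.16],down(7.8+k))[5])+abs(inverse_kinematics([*b,.15],down(26.7+k))[5]))
print("k",k)
move_ptp([*b,.15],down(26.7+k))
move_gripper(.085)
servo_line([*b,.022],rate=.1)
move_gripper(.03)
print("gap",current_finger_gap(),current_grip_force())
servo_line([*b,.17],rate=.12)
print("gap",current_finger_gap(),current_force().round(1) if hasattr(current_force(),'round') else current_force())
move_ptp([*p,.17],down(7.8+k))
print(current_clock(),current_position(),"gap",current_finger_gap())
for n in("top","side"):
    c=capture(n)
    cv2.imwrite(f"pics/{n}1.png",c["image"])
    for s in silhouettes(n,"bead_box_center"):
        P=world(c,s["region"]); print(n,round(s["conf"],2),np.round(s["xy"]),np.median(P,0).round(3),P.min(0).round(3),P.max(0).round(3))
E
```

```text
0 [array([-0.43,  0.26,  1.87, -0.  ,  1.01,  0.68]), array([ 0.13,  0.38,  1.65, -0.  ,  1.11,  1.57])]
180 [array([-0.43,  0.26,  1.87,  0.  ,  1.01, -2.47]), array([ 0.13,  0.38,  1.65,  0.  ,  1.11, -1.58])]
k 0
gap 0.04972491841491331 30.000316500663757
gap 0.04963566457523156 [-0.6 -0.2 -2.2]
8.1083 [0.54956411 0.14115249 0.16952894] gap 0.0497514430836089
top 0.8 [279. 188.] [0.51  0.141 0.206] [0.454 0.085 0.075] [0.53  0.159 0.647]
top 0.58 [426. 257.] [ 0.323 -0.246  0.059] [ 0.282 -0.324 -0.006] [ 0.355 -0.194  0.068]
top 0.55 [337. 247.] [0.35  0.    0.059] [ 0.295 -0.029 -0.004] [0.406 0.029 0.066]
side 0.95 [434. 158.] [ 0.316 -0.219  0.057] [ 0.286 -0.375 -0.005] [ 0.365 -0.188  0.063]
side 0.82 [279. 187.] [0.511 0.152 0.199] [ 0.491 -0.032 -0.003] [0.607 0.173 0.21 ]
side 0.65 [378. 222.] [0.344 0.02  0.057] [ 0.291 -0.074 -0.003] [0.404 0.034 0.062]
```

The box is held well and its extents are centred on the platform within a few mm. Next I'll lower it and press.

```bash
python3 - <<'E'
from h import *
p=[.550,.142]
servo_line([*p,.102],down(7.8),rate=.08)
print("F0",np.round(current_force(),1))
hit=servo_line([*p,.0728],rate=.025,contact_N=35)
sleep(.3)
print("press",hit,np.round(current_position(),4),"F",np.round(current_force(),1),"gap",current_finger_gap(),current_clock())
def look(tag):
  for n in("top","side"):
    c=capture(n); cv2.imwrite(f"pics/{n}{tag}.png",c["image"])
    for q in("bead_box_center","lift_top"):
      for s in silhouettes(n,q):
        P=world(c,s["region"]); m=np.median(P,0)
        if np.hypot(*(m[:2]-p))<.08: print(n,q,round(s["conf"],2),m.round(3),np.percentile(P[:,2],[5,50,90]).round(4))
look(2)
E
```

```text
F0 [ 0.2 -0.8 -2.2]
press False [0.5504 0.1421 0.0737] F [-2.   0.2  7.8] gap 0.049678860876979224 10.925
top bead_box_center 0.54 [0.512 0.143 0.111] [0.0999 0.1107 0.1136]
top bead_box_center 0.26 [0.484 0.147 0.051] [0.0474 0.0514 0.0577]
top lift_top 0.74 [0.487 0.152 0.051] [0.0475 0.0513 0.0578]
side bead_box_center 0.81 [0.511 0.15  0.108] [0.0603 0.1075 0.1114]
side lift_top 0.88 [0.498 0.167 0.051] [0.0481 0.0508 0.0541]
```

View pics/side2.png

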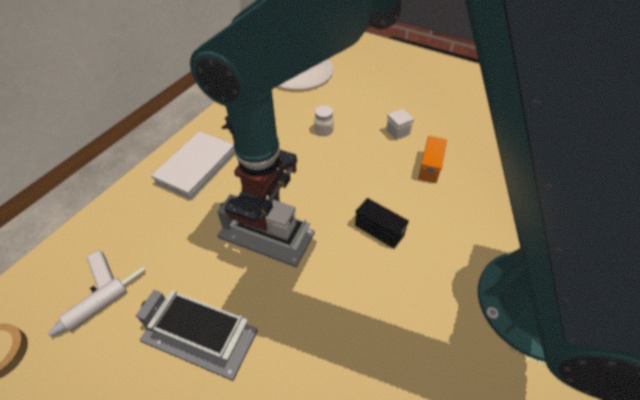

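The platform reads z≈0.051, about 24 mm down, with the box held on it at (280,218). Now I'll release, retreat and check.

```bash
python3 - <<'E'
from h import *
p=[.550,.142]
move_gripper(.075); servo_line([*p,.17],rate=.12); move_ptp([.45,-.05,.25],down(7.8))
for n in("top","side"):
    c=capture(n); cv2.imwrite(f"pics/{n}3.png",c["image"])
    for q in("bead_box_center","lift_top"):
      for s in silhouettes(n,q):
        P=world(c,s["region"]); m=np.median(P,0)
        if np.hypot(*(m[:2]-p))<.08:
            T=P[P[:,2]>np.percentile(P[:,2],90)-.008] if q[0]=="b" else P
            r=cv2.minAreaRect(np.ascontiguousarray(T[:,:2],dtype=np.float32))
            print(n,q,round(s["conf"],2),np.round(r[0],3),np.round(r[1],3),round(r[2],1),np.percentile(P[:,2],[5,50,90]).round(4))
print(current_clock(),current_force())
c=cv2.imread("pics/side3.png")[150:300,160:380]; cv2.imwrite("pics/side3c.png",cv2.resize(c,None,fx=3,fy=3))
E
```

```text
top bead_box_center 0.61 [0.55  0.141] [0.108 0.05 ] 7.7 [0.0993 0.1123 0.1154]
top lift_top 0.81 [0.551 0.14 ] [0.16  0.075] 8.2 [0.0484 0.0534 0.0593]
side bead_box_center 0.64 [0.548 0.145] [0.11 0.05] 8.3 [0.0629 0.1105 0.1131]
side lift_top 0.55 [0.559 0.126] [0.175 0.113] 7.6 [0.0457 0.0526 0.0577]
13.9917 [-0.09693878  0.05480338  0.23912684]
```

View pics/side3c.png

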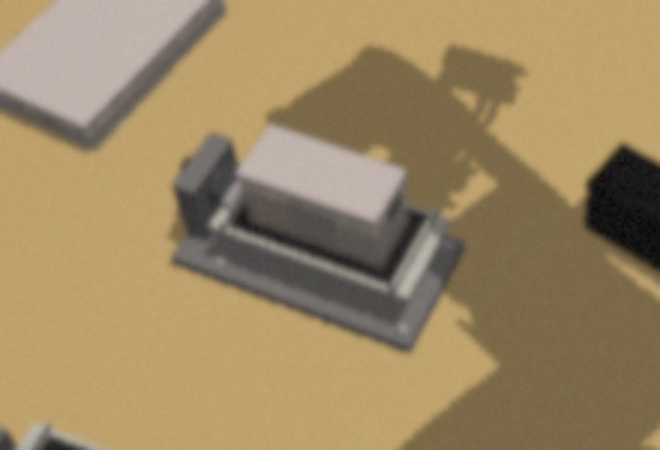

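The box stands flat and centred, and the platform is about 21 mm down after release, so it is locked. The gripper is clear of everything.

```bash
python3 -c "
from bench import *
print(close_job())"
```

```text
the job is handed in; nothing more can be done
None
```

The oblong bead box is standing upright, lengthwise and within a few mm of the centre on the right-hand carrier's platform, which stayed locked about 21 mm down after release; I handed the job in at about 14 s with the robot clear, and no verdict came back.

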